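Fetch the skimmer from behind the other tools on a crowded hook

TASK

The round skimmer hangs at the back of the crowded hook on the utensil rail: move the slotted turner and the rice paddle in front of it over to the spare hook and leave both hanging there. Then bring the skimmer to the steel colander and set it in the bowl, head down, with the colander staying upright where it stands. The hooks are only light wire and the spare one has been bent up or down, so lower each loop onto it by feel and never force a hook; do not drop any tool, and leave the other things on the counter where they are.

Things in the scene. Friction and masses are not known exactly. Their poses are not given: they have to be found in the camera images.
- full_hook: The crowded hook: straight, rigid, level steel wire 6 mm thick, clipped to the front of the utensil rail, with three tools on it 26 mm apart. Origin: on the wire's axis where it leaves the clip, 262 mm above the counter. The wire runs 98 mm along its own -x (roughly towards the robot), then slants up to the tip. z is up, y along the rail. Contact of over 15 N strains the hook.
- full_tip (a point): End of the crowded hook's upturned tip, on the wire's axis: 107 mm out from the clip and 12 mm above the level wire; with the wire's thickness the tip's top is 15 mm above the level wire's axis. To pass over it a loop must rise 12 to 20 mm from where it hangs.
- spare_hook: Clip of the spare, empty hook, at the same height on the same rail, 170 mm to one side (either side) of the crowded hook. Origin, axes, size and 15 N limit as there, but its wire is springy (about 3 N per mm at the tip) and has been bent at the clip: it slopes up or down by an unknown angle of up to 0.24 rad, never sideways. Clip and rail bar reach 18 mm above the origin.
- spare_tip (a point): Where the spare hook's upturned tip would be if its wire were straight and level (107 mm out, 12 mm up). Because of the bend the real tip stands up to 26 mm higher or lower than this reported point: feel or look for it.
- turner: Slotted steel turner, 191 mm long, about 110 g, hanging in front of the skimmer (before or behind the paddle). Origin: inside top of its hanging loop, where it bears on the wire's top, 3 mm above the wire's axis. It hangs along its own -z, flat across y. Strip handle 18 x 4 mm from 28 to 114 mm below the origin, then a rectangular head 66 mm wide, 4 mm thick, down to 186 mm.
- turner_loop (a point): Point in the middle of the turner's loop between its straight sides, 15 mm below the origin: a good place to pinch across y, one finger each side of the hook's wire. The loop is a stiff closed ring of 5 mm wire, 35 mm wide outside, 25 mm wide and 26 mm high inside, its sides straight from 7 to 21 mm below the origin.
- paddle: Bamboo rice paddle with the same loop, origin and axes as the turner, about 110 g; handle 20 mm wide and 7 mm thick, oval head 54 mm wide, 7 mm thick, down to 186 mm below the origin.
- paddle_loop (a point): Pinch point in the middle of the paddle's loop, 15 mm below its origin, as on the turner.
- skimmer: Round perforated steel skimmer, hanging rearmost, 24 mm out from the clip; loop, handle, origin and axes as on the turner, about 110 g; its head is a flat disc 84 mm across, 4 mm thick, down to 188 mm below the origin.
- skimmer_loop (a point): Pinch point in the middle of the skimmer's loop, 15 mm below its origin, as on the turner.
- skimmer_head (a point): Centre of the skimmer's disc, 146 mm below its origin.
- colander: Steel colander standing on the counter, 216 mm across the rim, 91 mm high, wall 3 mm, inner floor 4 mm above the counter and 124 mm across; two side loops reach 138 mm from its centre along its own +y and -y. Origin: centre of its underside.
- colander_floor (a point): Centre of the colander's inner floor, 4 mm above the counter.
- rail: Utensil rail fixed on the counter: two posts 380 mm apart along its y, 276 mm high, with round feet 80 mm across, joined by a flat bar at hook height; nothing stands above it. Origin: on the counter midway between the posts; the hooks point along its -x.
- canister: Bystander: glass storage canister with wire clasp, 100 mm across, 165 mm high. Origin: centre of its underside.
- candy_tray: Bystander: empty lotus-shaped plastic candy tray, about 210 mm across, 40 mm high. Origin: centre of its underside.
- rest_a: Bystander: bamboo chopstick rest, 66 x 19 x 13 mm. Origin: centre of its underside.
- rest_b: Bystander: second bamboo chopstick rest, the same.
Mind the look-alikes: they are no part of the job. What is shaped like the turner but blue is not meant. What is shaped like the paddle but turquoise is not meant.

How it is judged:
By the outcome, as a careful person would: the job done as asked, in the order asked, and still so for the second after the job is handed in, with the robot touching nothing.
It also fails if it takes over 72 s, if anything falls off the work surface, if the arm or the gripper's body presses on something with over 40 N, if the wrist force passes 120 N, or if a joint passes its speed limit or range.

ROBOT

A 6-joint arm with a two-finger parallel gripper is mounted at the origin on the work surface. World frame = base frame: x ahead of the robot, y to its left, z up, the work surface at z = 0. Lengths are in m, angles in rad, forces in N, time in s.
With the tool pointing down it reaches from about 0.3 to 0.775 m from the base axis. Payload 14.6 kg.
Tool frame: the origin (TCP) lies at the centre of the arm's flange, where the gripper is bolted on; the fingertips stand 199 mm ahead of it and the grasp point (between the pads) lies ctrl.tcp_to_grasp ahead of it (ctrl.tcp_to_grasp is the distance from the TCP to the grasp point, in m); z points along the fingers, y is the line along which they close (so a half turn about z gives the same grasp; the last joint's range is limited). The gripper opens to 94 mm and grips with 3 to 60 N. Pads are 16 mm wide; open, the fingers measure 119 mm over their backs; the gripper's body (75 mm by 177 mm) begins 78 mm behind the grasp point.
Start: joints at [1.154, 0.3, 1.521, -0, 1.321, -0.067], TCP at [0.188, 0.517, 0.405] pointing down, gripper open.
Joint ranges: [-3.03, 3.03], [-0.79, 2.21], [0.23, 2.52], [-1.04, 4.18], [0, 3.07], [-2.55, 2.55]. Speed limits (rad/s): [2.22, 2.22, 2.57, 3.14, 3.14, 3.14].

INTERFACE

Orientations are given as [roll, pitch, yaw] about the fixed x, y, z axes, in that order (R = Rz(yaw) Ry(pitch) Rx(roll)).
In Python, from station import ctrl gives the robot as it stands. The module is installed in compiled form; this text tells all that it offers.
- The arm moves only by the shell command python3 -m jog 'ROWS' [OPENING] [FORCE]. ROWS is JSON, a list of rows, each a list of 6 numbers: the shift along the tool's x, y, z in cm, then the turn, a rotation vector about the tool's x, y, z in rad. In form: [[tx, ty, tz, ax, ay, az], ...]. A call has 1 to 8 rows; each row is the pose to reach, as a shift and turn from the pose commanded when the call began, along the tool's axes at that moment; what a row does not reach only later rows make up. A row lasts 1/10 s, in which the tool goes at most 50 mm and 8.59 degrees, less where a joint would pass 70% of its speed; a pose out of reach is approached as far as the arm can. A call with a gripper value outside its range is refused whole. OPENING is the opening in per cent of the stroke, from 0 (shut) to 100 (fully open), set as the call begins (- or left out, the last holds). The fingers move at their own pace and stop on an object; FORCE is the grip in N (left out, the last holds). Time passes only in rows, so rows that repeat a pose let the fingers close. It gives the time, the measured TCP pose, the force, the opening and the grip force at its end, in the units of the state.
- ctrl.get_obs(): the state, without advancing time (a new reading comes with each control period).
- ctrl.camera(name): name is "scene" or "top"; returns a dict with "img" (480x640x3 uint8, blue, green, red), "intrinsics" (3x3 intrinsics, pixels), "R" (3x3) and "t" (3): a world point X has camera coordinates R X + t. Camera axes: x right, y down, z forward; pixel columns grow to the right and rows downward; lengths in m; the calibration is good to about 2 mm. A picture is of the moment at which its call begins. There is no depth.
- ctrl.hand_in(): hands the job in; it is judged then, once.
The state is a dict: "time_s": time; "qpos": joint angles; "joint_vel": joint speeds; "tau": joint torques, N m; "ee_pos": TCP position; "eef_rot": TCP orientation; "force": force on the tool from outside, world axes, zero at the start; "moment": the same for the moment, N m; "grip_width": finger opening in m; "grip_force": force on a finger pad.
Only numpy, scipy, OpenCV 4.12 (cv2) and the standard library are available. Lean on these libraries where they do the work, as an engineer would, in place of code of your own. Each camera call takes 0.05 s, during which the arm holds its last target. There are 200 camera calls.

## Working session

There is one attempt and no reset: what is moved stays moved. The work goes in short steps, Python scripts to look and compute and a shell command to move; the robot and the scene stay as the last step left them, time stands still between calls to the robot, and variables do not carry over. Pictures are saved under pics/ and viewed, at most 10 in all, crops included, and the job is handed in when it is done.

```bash
mkdir -p pics; cat > h.py <<'E'
import numpy as np, cv2
from station import ctrl
from scipy.spatial.transform import Rotation as R
def snap(n,f):
    c=ctrl.camera(n); cv2.imwrite('pics/'+f,c['img']); np.savez('pics/'+f+'.npz',K=c['intrinsics'],R=c['R'],t=c['t']); return c
def load(f):
    d=np.load('pics/'+f+'.npz'); return d['K'],d['R'],d['t']
def ray(f,u,v):
    K,r,t=load(f); return -r.T@t, r.T@np.linalg.inv(K)@np.array([u,v,1.])
def onz(f,u,v,z):
    o,d=ray(f,u,v); return o+d*(z-o[2])/d[2]
def proj(f,X):
    K,r,t=load(f); p=K@(r@np.array(X)+t); return p[:2]/p[2]
def tri(f1,p1,f2,p2):
    o1,d1=ray(f1,*p1);o2,d2=ray(f2,*p2)
    s=np.linalg.lstsq(np.c_[d1,-d2],o2-o1,rcond=None)[0]
    a=o1+s[0]*d1;b=o2+s[1]*d2
    return (a+b)/2,np.linalg.norm(a-b)
E
python3 - <<'E'
from h import *
np.set_printoptions(precision=4,suppress=True)
for n in('scene','top'):
    c=snap(n,n+'0.png'); print(n,c['intrinsics'].tolist(),-c['R'].T@c['t'],c['R'].tolist())
o=ctrl.get_obs();print(o,ctrl.tcp_to_grasp)
E
```

```text
scene [[482.3956094164305, 0.0, 321.9190059147133], [0.0, 482.3956094164305, 234.7788297132471], [0.0, 0.0, 1.0]] [1.2256 0.9265 0.8535] [[-0.8022040311931535, 0.5965790474395941, 0.02370933346849843], [0.2995963700357656, 0.4365733318119322, -0.848319362629441], [-0.516440419989418, -0.6734219821974147, -0.5289538037432555]]
top [[441.4275726108063, 0.0, 322.29829491689674], [0.0, 441.4275726108063, 244.43260119851942], [0.0, 0.0, 1.0]] [0.4966 0.0643 1.087 ] [[-0.013778536188369717, -0.999857518466571, -0.009751651469186811], [-0.9937260039441127, 0.014775279732150788, -0.11086171653957812], [0.11099000417051466, 0.008162957473085389, -0.9937879980657452]]
{'time_s': 0.1, 'qpos': array([ 1.1544,  0.3004,  1.5215, -0.    ,  1.3207, -0.0666]), 'joint_vel': array([-0.0002, -0.0017, -0.0018, -0.002 , -0.0017,  0.0006]), 'tau': array([  0.0014, -53.2642, -35.3287,   0.0709,   0.0235,  -0.    ]), 'ee_pos': array([0.1885, 0.5167, 0.4042]), 'eef_rot': array([-3.1406, -0.    ,  2.7918]), 'force': array([0.1227, 0.6403, 0.4604]), 'moment': array([-0.0567, -0.0106,  0.0015]), 'grip_force': 0.0, 'grip_width': 0.0937177472025351} 0.1804
```

View pics/scene0.png

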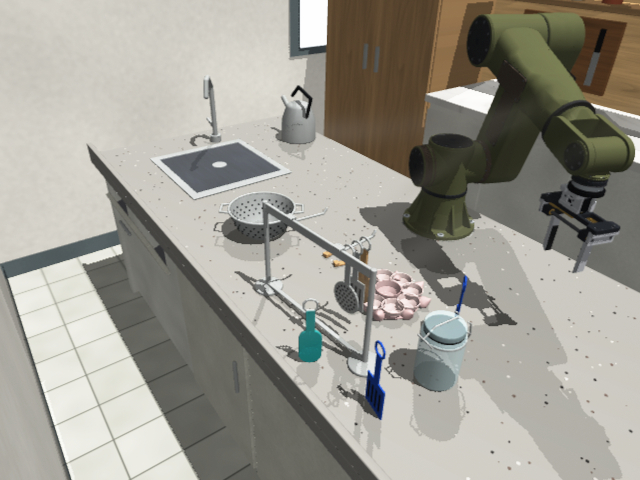

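View pics/top0.png

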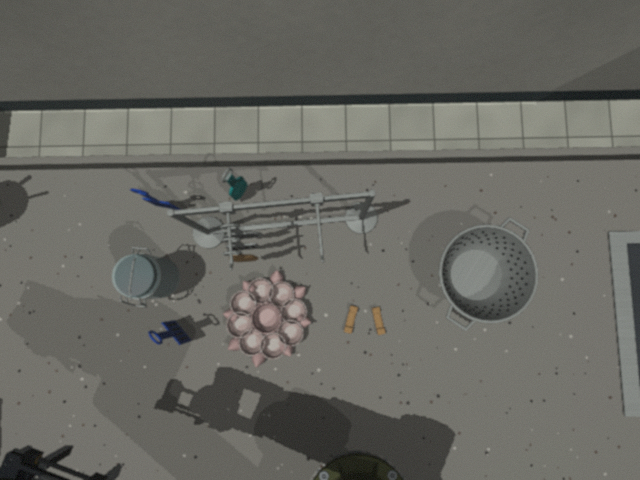

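```bash
python3 - <<'E'
import cv2,numpy as np
a=cv2.imread('pics/top0.png')[180:280,190:350];b=cv2.imread('pics/scene0.png')[195:325,255:415]
a=cv2.resize(a,(640,400),interpolation=3)
cv2.imwrite('pics/c1.png',cv2.resize(a,(800,500)));cv2.imwrite('pics/c2.png',cv2.resize(b,(720,585),interpolation=3))
E
```

```text
(no output)
```

View pics/c1.png

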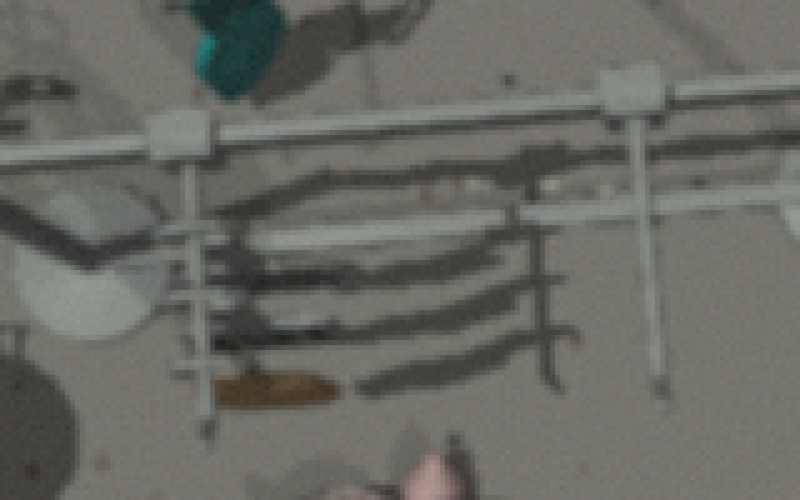

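View pics/c2.png

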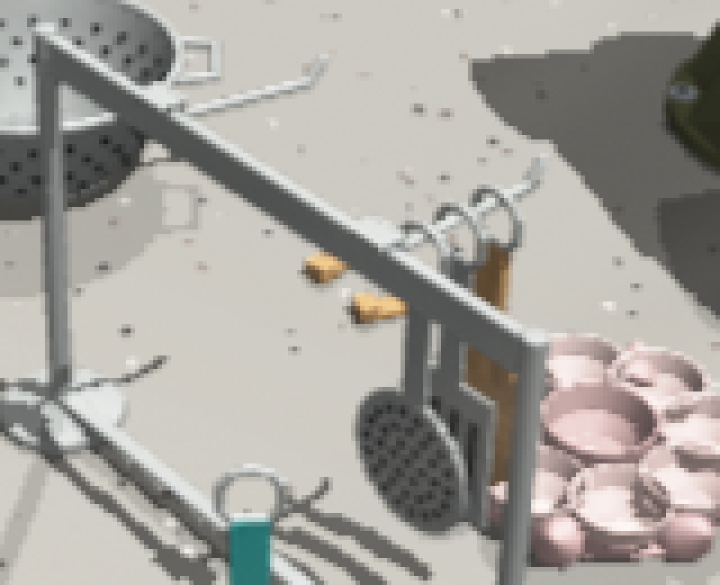

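```bash
python3 - <<'E'
from h import *
np.set_printoptions(precision=4,suppress=True)
T=lambda u,v:(190+u/5,180+v/5)
S=lambda u,v:(255+u/4.5,195+v/4.5)
t='top0.png';s='scene0.png'
c=onz(t,*T(190,160),.262);f=onz(t,*T(207,432),.276);e=onz(t,*T(207,410),.263)
print('full clip,tip',c,f,np.linalg.norm(f-c), 'yaw',np.arctan2(*(c-f)[1::-1]))
print('tip tri',tri(t,T(207,430),s,S(542,155)))
a=onz(t,*T(636,112),.262); print('spare clip',a)
print('spare tip tri',tri(t,T(661,388),s,S(322,60)))
print('clip boxes',onz(t,*T(180,125),.28),onz(t,*T(635,85),.28))
print('bar ends',onz(t,170,213,.28),onz(t,373,194,.28))
for n,u,v in(('skim',195,232),('turn',200,297),('padd',205,367)): print(n,onz(t,*T(u,v),.268))
print('colander rim',[onz(t,u,v,.091) for u,v in((441,273),(536,273),(488,225),(488,322))])
print('candy',onz(t,268,317,.03),'can',onz(t,136,276,.165), 'loops',onz(t,515,227,.08),onz(t,459,317,.08))
# spare wire elevation: project straight hypotheses
yaw=np.arctan2(*(c-f)[1::-1]); u=-np.array([np.cos(yaw),np.sin(yaw),0]);
for g in(-.24,-.12,0,.12,.24):
    d=u*np.cos(g)+np.array([0,0,1])*np.sin(g); n=-u*np.sin(g)+np.array([0,0,np.cos(g)])
    X=a+.107*d+.012*n; print(g,proj(t,X),proj(s,X))
print(T(661,388),S(322,60))
E
```

```text
full clip,tip [0.6535 0.2494 0.262 ] [0.549  0.2389 0.276 ] 0.10591035860146802 yaw 0.09951059781440771
tip tri (array([0.5476, 0.2409, 0.2757]), np.float64(0.005683622466794921))
spare clip [0.6693 0.0796 0.262 ]
spare tip tri (array([0.5621, 0.0733, 0.2599]), np.float64(0.005342480756031915))
clip boxes [0.6633 0.2492 0.28  ] [0.6758 0.0795 0.28  ]
bar ends [0.6498 0.3534 0.28  ] [ 0.6798 -0.0248  0.28  ]
skim [0.6248 0.2458 0.268 ]
turn [0.6002 0.2437 0.268 ]
padd [0.5738 0.2416 0.268 ]
colander rim [array([ 0.5393, -0.1935,  0.091 ]), array([ 0.5363, -0.4061,  0.091 ]), array([ 0.6467, -0.3048,  0.091 ]), array([ 0.4293, -0.2928,  0.091 ])]
candy [0.4436 0.2039 0.03  ] can [0.5389 0.4628 0.165 ] loops [ 0.6428 -0.3704  0.08  ] [ 0.4404 -0.2324  0.08  ]
-0.24 [323.6175 258.6322] [324.0763 211.6563]
-0.12 [323.6242 258.556 ] [324.4615 207.1465]
0 [323.536  257.6461] [324.4028 202.7703]
0.12 [323.3498 255.8774] [323.8931 198.5844]
0.24 [323.0641 253.2384] [322.9299 194.6457]
(322.2, 257.6) (326.55555555555554, 208.33333333333334)
```

```bash
cat >> h.py <<'E'
def plan(p,rpy):
    "p: wanted grasp point, world"
    o=ctrl.get_obs(); a=R.from_euler('xyz',o['eef_rot']); b=R.from_euler('xyz',rpy)
    q=np.array(p)-b.as_matrix()[:,2]*ctrl.tcp_to_grasp
    print(np.round(a.inv().apply(q-o['ee_pos'])*100,2),np.round((a.inv()*b).as_rotvec(),3))
def st():
    o=ctrl.get_obs(); b=R.from_euler('xyz',o['eef_rot']).as_matrix()
    print('t',round(o['time_s'],2),'grasp',np.round(o['ee_pos']+b[:,2]*ctrl.tcp_to_grasp,4),'rpy',np.round(o['eef_rot'],3),'F',np.round(o['force'],2),'w',round(o['grip_width'],4),'gf',round(o['grip_force'],1))
E
python3 - <<'E'
from h import *
plan((.575,.242,.330),(np.pi,0,3.227)); plan((.188,.517,.330),(np.pi,0,3.0))
for z in(.262,): print(proj('scene0.png',(.5468,.2410,.274)),proj('top0.png',(.5468,.2410,.274)))
E
```

```text
[-45.72 -12.57 -10.61] [-0.001 -0.    -0.435]
[  0.06   0.   -10.62] [-0.001 -0.    -0.208]
[374.44445645 230.00197634] [230.49837496 267.66812554]
```

```bash
python3 -m jog '[[0,0,-5,0,0,0],[0,0,-10.6,0,0,-0.05],[-4,-1,-10.6,0,0,-0.1],[-8,-2,-10.6,0,0,-0.15],[-12,-3,-10.6,0,0,-0.2],[-16,-4,-10.6,0,0,-0.25],[-20,-5,-10.6,0,0,-0.3],[-24,-6,-10.6,0,0,-0.35]]' 100 30 && python3 -c "
from h import *
st();plan((.575,.242,.330),(np.pi,0,3.227))"
```

```text
time_s: 0.9
ee_pos: [0.3946, 0.3769, 0.5104]
eef_rot: [-3.141, -0.0, -3.139]
force: [0.4, 0.2, 0.5]
grip_width: 0.0939
grip_force: 0.0
t 0.9 grasp [0.3946 0.3768 0.33  ] rpy [-3.141 -0.    -3.139] F [0.4  0.15 0.52] w 0.0939 gf 0.0
[-18.01 -13.53   0.  ] [-0.    -0.    -0.083]
```

```bash
python3 -m jog '[[-4,-3,0,0,0,-0.03],[-8,-6,0,0,0,-0.06],[-12,-9,0,0,0,-0.083],[-16,-12,0,0,0,-0.083],[-18,-13.5,0,0,0,-0.083],[-18,-13.5,0,0,0,-0.083],[-18,-13.5,0,0,0,-0.083]]' && python3 -c "
from h import *
st();plan((.575,.242,.250),(np.pi,0,3.227));snap('top','top1.png');snap('scene','scene1.png')
a=cv2.imread('pics/top1.png')[170:290,180:340];b=cv2.imread('pics/scene1.png')[150:270,290:450]
cv2.imwrite('pics/c3.png',np.vstack([cv2.resize(a,(400,300),interpolation=3),cv2.resize(b,(400,300),interpolation=3)]))"
```

```text
time_s: 1.6
ee_pos: [0.5734, 0.2431, 0.51]
eef_rot: [-3.141, -0.001, -3.059]
force: [-0.7, -0.1, -0.3]
grip_width: 0.0933
grip_force: 0.0
t 1.6 grasp [0.5732 0.2431 0.3296] rpy [-3.141e+00 -1.000e-03 -3.059e+00] F [-0.65 -0.13 -0.35] w 0.0933 gf 0.0
[-0.15 -0.13  7.96] [-0.    -0.001 -0.003]
```

View pics/c3.png

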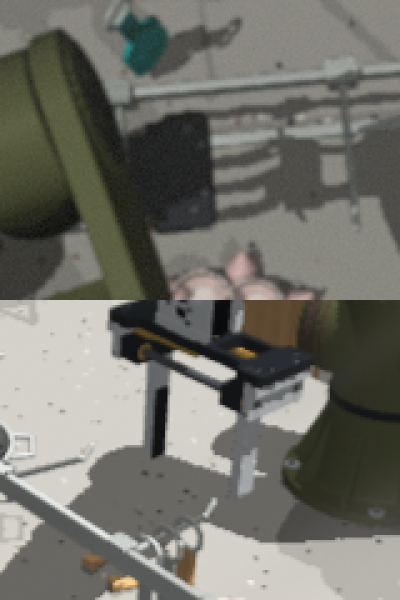

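```bash
python3 -m jog '[[-0.1,-0.1,2.5,0,0,0],[-0.15,-0.1,5,0,0,0],[-0.15,-0.1,7,0,0,0],[-0.15,-0.1,7.9,0,0,0],[-0.15,-0.1,7.9,0,0,0]]' 100 15 && python3 -m jog '[[0,0,0,0,0,0],[0,0,0,0,0,0],[0,0,0,0,0,0],[0,0,0,0,0,0],[0,0,0,0,0,0],[0,0,0,0,0,0]]' 25 15 && python3 -c "
from h import *
st()"
```

```text
time_s: 2.2
ee_pos: [0.5745, 0.2429, 0.4311]
eef_rot: [-3.141, -0.001, -3.057]
force: [0.5, 0.4, 0.1]
grip_width: 0.0939
grip_force: 0.0
time_s: 2.8
ee_pos: [0.575, 0.2422, 0.4317]
eef_rot: [3.142, 0.0, -3.058]
force: [0.3, -0.0, -0.3]
grip_width: 0.0492
grip_force: 0.0
t 2.8 grasp [0.575  0.2422 0.2513] rpy [ 3.142  0.    -3.058] F [ 0.25 -0.04 -0.28] w 0.0492 gf 0.0
```

Closing takes longer (~75 mm/s).

```bash
python3 -m jog '[[0,0,0,0,0,0],[0,0,0,0,0,0],[0,0,0,0,0,0],[0,0,0,0,0,0]]' 20 30 && python3 -m jog '[[0,0,-0.2,0,0,0],[0,0,-0.5,0,0,0],[0,0,-0.8,0,0,0],[0,0,-0.8,0,0,0]]' && python3 -c "
from h import *
st()"
```

```text
time_s: 3.2
ee_pos: [0.575, 0.2423, 0.4317]
eef_rot: [3.142, 0.0, -3.058]
force: [-0.3, 1.3, 1.4]
grip_width: 0.0336
grip_force: 30.0
time_s: 3.6
ee_pos: [0.575, 0.2422, 0.4402]
eef_rot: [3.141, 0.001, -3.058]
force: [-0.1, -0.3, -1.5]
grip_width: 0.0338
grip_force: 30.0
t 3.6 grasp [0.5751 0.2422 0.2598] rpy [ 3.141e+00  1.000e-03 -3.058e+00] F [-0.06 -0.26 -1.55] w 0.0338 gf 30.0
```

```bash
python3 -m jog '[[0,0,-0.4,0,0,0],[0,0,-0.75,0,0,0],[0.7,0,-0.75,0,0,0],[1.4,0,-0.75,0,0,0],[2.1,0,-0.75,0,0,0],[2.1,0,-0.75,0,0,0]]' && python3 -c "
from h import *
st()"
```

```text
time_s: 4.2
ee_pos: [0.5532, 0.2405, 0.4474]
eef_rot: [3.142, 0.0, -3.058]
force: [0.6, -0.3, -0.1]
grip_width: 0.034
grip_force: 30.0
t 4.2 grasp [0.5532 0.2405 0.267 ] rpy [ 3.142  0.    -3.058] F [ 0.58 -0.3  -0.12] w 0.034 gf 30.0
```

```bash
python3 -m jog '[[0.6,0,0,0,0,0],[1.2,0,0,0,0,0],[1.8,0,0,0,0,0],[2.4,0,0,0,0,0],[3,0,0,0,0,0],[4,0,0,0,0,0],[4,0,0,0,0,0]]' && python3 -c "
from h import *
st()"
```

```text
time_s: 4.9
ee_pos: [0.5132, 0.2372, 0.4474]
eef_rot: [3.141, 0.0, -3.058]
force: [-0.4, 1.0, -2.0]
grip_width: 0.0339
grip_force: 30.0
t 4.9 grasp [0.5132 0.2372 0.267 ] rpy [ 3.141  0.    -3.058] F [-0.38  1.03 -1.99] w 0.0339 gf 30.0
```

```bash
python3 -c "
from h import *
t='top0.png'
T=lambda u,v:(190+u/5,180+v/5)
o=ctrl.get_obs(); M=R.from_euler('xyz',o['eef_rot']).as_matrix()
for u,v,z in((190,165,.262),(205,400,.262),(637,125,.261),(648,250,.255),(657,370,.25)):
  X=onz(t,*T(u,v),z); print(X, 'rel tool', (M.T@(X-o['ee_pos']))[:2]*1000)
for g in (-.2,-.15,-.1,-.05,0):
  a=np.array([.6655,.0795,.262]);u=-np.array([np.cos(.084),np.sin(.084),0])
  d=u*np.cos(g)+np.array([0,0,1])*np.sin(g); n=-u*np.sin(g)+np.array([0,0,np.cos(g)])
  print(g,(a+.107*d+.012*n)[2],proj('scene0.png',a+.107*d+.012*n),proj('scene0.png',a+.098*d),proj('scene0.png',a+.02*d))
"
python3 -c "
import cv2;b=cv2.imread('pics/scene0.png')[190:240,280:345];cv2.imwrite('pics/c4.png',cv2.resize(b,(780,600),interpolation=3))"
```

```text
[0.65152402 0.24933297 0.262     ] rel tool [-138.81241667    0.53724705]
[0.56192894 0.2427995  0.262     ] rel tool [-48.98466645   1.50661504]
[0.6644957 0.0793123 0.261    ] rel tool [-137.5441895  -169.97294354]
[0.61728268 0.07584039 0.255     ] rel tool [ -90.20558508 -169.49175879]
[0.57182429 0.07308823 0.25      ] rel tool [ -44.67565778 -168.43970501]
-0.2 0.2525031805390233 [325.85186326 209.9608632 ] [322.49094801 214.69938787] [299.36317132 218.89667151]
-0.15 0.2578753727605574 [326.00958708 208.08473823] [322.78611038 212.95633853] [299.41773859 218.52737114]
-0.1 0.2632578744021257 [326.08981617 206.22870899] [323.01176871 211.2240447 ] [299.45672917 218.16152117]
-0.05 0.268637232012777 [326.09184993 204.39686454] [323.16706644 209.5062527 ] [299.4800308  217.80001126]
0 0.274 [326.01511904 202.59331119] [323.25126312 207.8067274 ] [299.48756775 217.44372301]
```

View pics/c4.png

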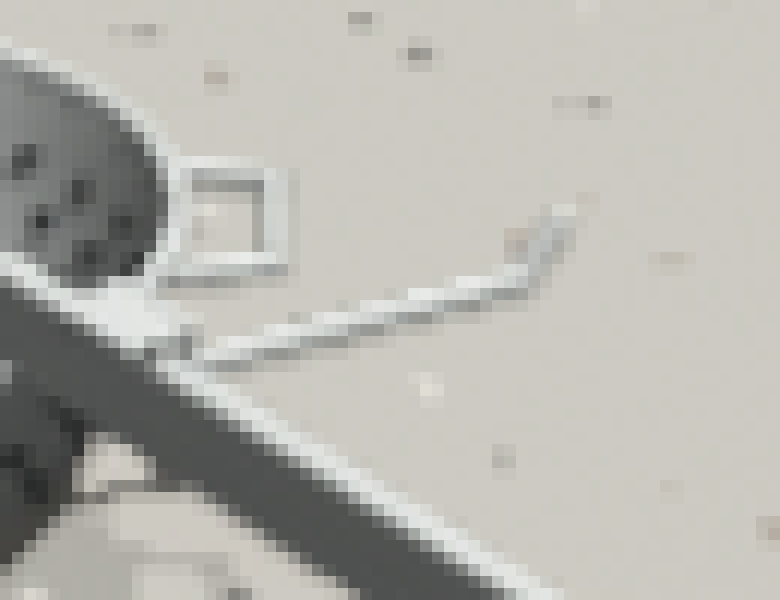

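```bash
python3 -m jog '[[0,-1,0,0,0,0],[0,-3,0,0,0,0],[0,-6,0,0,0,0],[0,-9.5,0,0,0,0],[0,-12.5,0.5,0,0,0],[0,-15,1,0,0,0],[0,-16.5,1.4,0,0,0],[0,-16.9,1.4,0,0,0]]' && python3 -m jog '[[0,0,0,0,0,0],[0,0,0,0,0,0],[0,0,0,0,0,0],[0,0,0,0,0,0],[-0.5,0,0,0,0,0],[-1,0,0,0,0,0]]' && python3 -c "
from h import *
st();snap('top','top2.png');snap('scene','scene2.png')
a=cv2.imread('pics/top2.png')[180:290,250:390];b=cv2.imread('pics/scene2.png')[180:290,250:390]
cv2.imwrite('pics/c5.png',np.hstack([cv2.resize(a,(400,314),interpolation=3),cv2.resize(b,(400,314),interpolation=3)]))"
```

```text
time_s: 5.7
ee_pos: [0.5284, 0.0673, 0.4327]
eef_rot: [-3.142, -0.001, -3.06]
force: [-0.3, 0.7, -0.6]
grip_width: 0.0341
grip_force: 30.0
time_s: 6.3
ee_pos: [0.5386, 0.0698, 0.4333]
eef_rot: [-3.142, 0.0, -3.058]
force: [-0.1, 0.3, -0.7]
grip_width: 0.0339
grip_force: 30.0
t 6.3 grasp [0.5386 0.0698 0.2529] rpy [-3.142  0.    -3.058] F [-0.05  0.32 -0.74] w 0.0339 gf 30.0
```

View pics/c5.png

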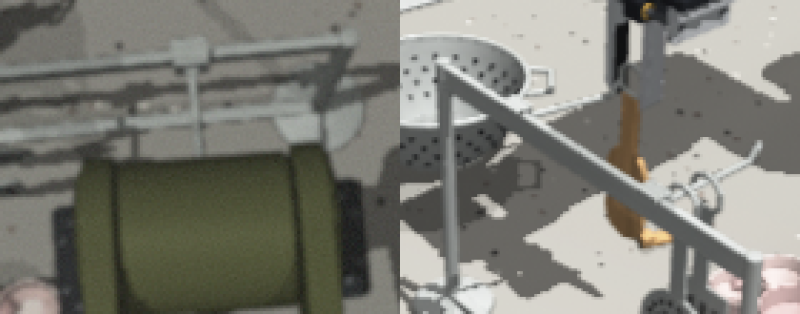

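```bash
python3 -m jog '[[-0.5,0,0,0,0,0],[-1,0,0,0,0,0],[-1.5,0,0,0,0,0],[-1.8,0,0,0,0,0],[-1.8,0,0,0,0,0]]' && python3 -m jog '[[-0.4,0,0,0,0,0],[-0.8,0,0,0,0,0],[-0.8,0,0,0,0,0]]' && python3 -m jog '[[-0.4,0,0,0,0,0],[-0.8,0,0,0,0,0],[-0.8,0,0,0,0,0]]'
```

```text
time_s: 6.9
ee_pos: [0.5565, 0.0711, 0.433]
eef_rot: [-3.142, -0.0, -3.058]
force: [-0.5, -0.1, -1.3]
grip_width: 0.0337
grip_force: 30.0
time_s: 7.2
ee_pos: [0.5645, 0.0718, 0.4331]
eef_rot: [-3.142, 0.0, -3.058]
force: [-0.5, -0.1, -0.7]
grip_width: 0.0341
grip_force: 30.0
time_s: 7.5
ee_pos: [0.5725, 0.0724, 0.433]
eef_rot: [3.142, -0.0, -3.058]
force: [-0.3, -1.2, -1.2]
grip_width: 0.034
grip_force: 30.0
```

```bash
python3 -m jog '[[-1,0,0,0,0,0],[-2,0,0,0,0,0],[-2,0,0,0,0,0]]' && python3 -m jog '[[-1,0,0,0,0,0],[-2,0,0,0,0,0],[-3,0,0,0,0,0],[-3.8,0,0,0,0,0],[-3.8,0,0,0,0,0]]' && python3 -m jog '[[0,0,0.2,0,0,0],[0,0,0.4,0,0,0],[0,0,0.4,0,0,0]]'
```

```text
time_s: 7.8
ee_pos: [0.5926, 0.0741, 0.4328]
eef_rot: [-3.142, -0.0, -3.058]
force: [0.7, 0.4, -1.5]
grip_width: 0.0337
grip_force: 30.0
time_s: 8.3
ee_pos: [0.6302, 0.0772, 0.4328]
eef_rot: [3.142, -0.0, -3.058]
force: [0.8, 0.0, -1.1]
grip_width: 0.034
grip_force: 30.0
time_s: 8.6
ee_pos: [0.6296, 0.0772, 0.4289]
eef_rot: [-3.142, -0.0, -3.058]
force: [0.2, 0.2, -1.3]
grip_width: 0.0342
grip_force: 30.0
```

```bash
for i in 1 2; do :; done; python3 -m jog '[[0,0,0.1,0,0,0],[0,0,0.15,0,0,0],[0,0,0.15,0,0,0]]' && python3 -m jog '[[0,0,0.1,0,0,0],[0,0,0.1,0,0,0],[0,0,0.1,0,0,0]]'
```

```text
time_s: 8.9
ee_pos: [0.6299, 0.0772, 0.4276]
eef_rot: [3.142, -0.0, -3.058]
force: [-0.2, -0.3, -0.8]
grip_width: 0.0333
grip_force: 30.0
time_s: 9.2
ee_pos: [0.6299, 0.0772, 0.4268]
eef_rot: [-3.142, 0.0, -3.058]
force: [-0.8, -1.1, 0.1]
grip_width: 0.0342
grip_force: 30.0
```

```bash
python3 -m jog '[[0,0,0,0,0,0],[0,0,0.05,0,0,0],[0,0,0.05,0,0,0]]' 20 8 && python3 -m jog '[[0,0,0.05,0,0,0],[0,0,0.05,0,0,0],[0,0,0.05,0,0,0]]' && python3 -m jog '[[0,0,0.05,0,0,0],[0,0,0.05,0,0,0],[0,0,0.05,0,0,0]]'
```

```text
time_s: 9.5
ee_pos: [0.6299, 0.0773, 0.4265]
eef_rot: [3.142, 0.001, -3.058]
force: [-0.9, 1.1, 3.1]
grip_width: 0.0347
grip_force: 8.0
time_s: 9.8
ee_pos: [0.6299, 0.0772, 0.4262]
eef_rot: [3.142, 0.001, -3.058]
force: [-0.8, -0.3, 5.2]
grip_width: 0.0349
grip_force: 8.0
time_s: 10.1
ee_pos: [0.6299, 0.0772, 0.426]
eef_rot: [-3.142, 0.001, -3.058]
force: [-1.0, 0.9, 6.5]
grip_width: 0.0341
grip_force: 8.0
```

```bash
python3 -m jog '[[0,0,-0.08,0,0,0],[0,0,-0.08,0,0,0]]' && python3 -m jog '[[0,0,0,0,0,0],[0,0,0,0,0,0],[0,0,0,0,0,0],[0,0,0,0,0,0],[0,0,0,0,0,0]]' 75 15 && python3 -m jog '[[0,0,-2,0,0,0],[0,0,-5,0,0,0],[0,0,-8,0,0,0],[0,2,-8.5,0,0,0],[0,4,-8.5,0,0,0],[0,7,-8.5,0,0,0],[0,10,-8.5,0,0,0]]' && python3 -c "
from h import *
st();snap('scene','scene3.png');snap('top','top3.png')
a=cv2.imread('pics/top3.png')[180:290,250:390];b=cv2.imread('pics/scene3.png')[180:290,250:390]
cv2.imwrite('pics/c6.png',np.hstack([cv2.resize(a,(400,314),interpolation=3),cv2.resize(b,(400,314),interpolation=3)]))
plan((.600,.244,.331),(np.pi,0,3.225))"
```

```text
time_s: 10.3
ee_pos: [0.6299, 0.0772, 0.4262]
eef_rot: [3.142, 0.001, -3.058]
force: [-0.3, -0.3, 4.5]
grip_width: 0.0349
grip_force: 8.0
time_s: 10.8
ee_pos: [0.6299, 0.0772, 0.4258]
eef_rot: [-3.142, -0.0, -3.058]
force: [0.3, -0.2, 0.4]
grip_width: 0.0697
grip_force: 0.0
time_s: 11.5
ee_pos: [0.6214, 0.1777, 0.511]
eef_rot: [-3.142, -0.0, -3.059]
force: [0.4, 0.0, 0.2]
grip_width: 0.0701
grip_force: 0.0
t 11.5 grasp [0.6214 0.1777 0.3306] rpy [-3.142 -0.    -3.059] F [0.35 0.04 0.22] w 0.0701 gf 0.0
[ 1.55  6.58 -0.07] [ 0.    -0.     0.003]
```

View pics/c6.png

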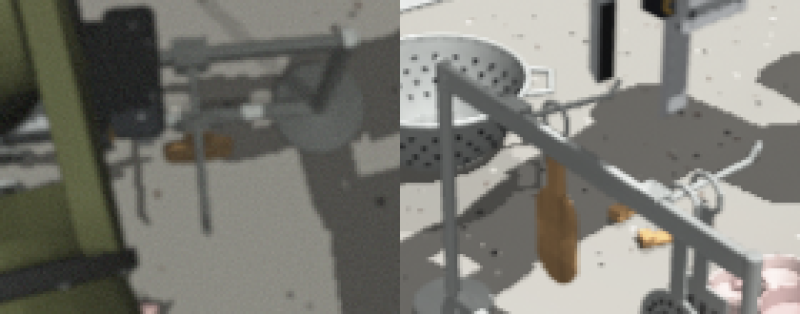

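```bash
python3 -m jog '[[0.5,2,0,0,0,0],[1,4.5,0,0,0,0],[1.55,6.6,0,0,0,0],[1.55,6.6,0,0,0,0],[1.55,6.6,0,0,0,0]]' 100 && python3 -m jog '[[0,0,2.5,0,0,0],[0,0,5,0,0,0],[0,0,7,0,0,0],[0,0,7.95,0,0,0],[0,0,7.95,0,0,0],[0,0,7.95,0,0,0]]' && python3 -m jog '[[0,0,0,0,0,0],[0,0,0,0,0,0],[0,0,0,0,0,0],[0,0,0,0,0,0],[0,0,0,0,0,0],[0,0,0,0,0,0],[0,0,0,0,0,0],[0,0,0,0,0,0]]' 25 15 && python3 -m jog '[[0,0,0,0,0,0],[0,0,0,0,0,0],[0,0,0,0,0,0]]' 20 30 && python3 -c "
from h import *
st()"
```

```text
time_s: 12.1
ee_pos: [0.6008, 0.2408, 0.5109]
eef_rot: [-3.141, 0.0, -3.058]
force: [-0.1, -0.7, -0.0]
grip_width: 0.0939
grip_force: 0.0
time_s: 12.7
ee_pos: [0.6009, 0.2409, 0.4325]
eef_rot: [3.141, 0.001, -3.059]
force: [0.6, -0.9, -0.3]
grip_width: 0.0941
grip_force: 0.0
time_s: 13.5
ee_pos: [0.6006, 0.2415, 0.4315]
eef_rot: [3.141, 0.0, -3.058]
force: [-0.4, 1.4, 1.6]
grip_width: 0.035
grip_force: 15.0
time_s: 13.8
ee_pos: [0.6007, 0.2413, 0.4315]
eef_rot: [-3.142, 0.0, -3.058]
force: [-0.5, 0.0, 1.7]
grip_width: 0.0341
grip_force: 30.0
t 13.8 grasp [0.6007 0.2413 0.2511] rpy [-3.142  0.    -3.058] F [-0.52  0.04  1.7 ] w 0.0341 gf 30.0
```

```bash
python3 -m jog '[[0,0,-0.3,0,0,0],[0,0,-0.7,0,0,0],[0,0,-1.1,0,0,0],[0,0,-1.55,0,0,0],[0,0,-1.55,0,0,0]]' && python3 -m jog '[[1,0,0,0,0,0],[2,0,0,0,0,0],[3,0,0,0,0,0],[3.6,0,0,0,0,0],[3.6,0,0,0,0,0]]' && python3 -m jog '[[0.6,0,0,0,0,0],[1.2,0,0,0,0,0],[1.8,0,0,0,0,0],[2.4,0,0,0,0,0],[3.2,0,0,0,0,0],[4.2,0,0,0,0,0],[5.1,0,0,0,0,0],[5.1,0,0,0,0,0]]'
```

```text
time_s: 14.3
ee_pos: [0.6006, 0.2413, 0.4478]
eef_rot: [3.141, 0.001, -3.058]
force: [-0.2, 0.0, -1.5]
grip_width: 0.0339
grip_force: 30.0
time_s: 14.8
ee_pos: [0.5644, 0.2384, 0.4472]
eef_rot: [3.142, 0.0, -3.058]
force: [0.2, 0.5, -0.8]
grip_width: 0.0344
grip_force: 30.0
time_s: 15.6
ee_pos: [0.5129, 0.2342, 0.4473]
eef_rot: [3.141, 0.0, -3.058]
force: [0.9, -0.2, -1.2]
grip_width: 0.0341
grip_force: 30.0
```

```bash
python3 -m jog '[[0,-1,0,0,0,0],[0,-3,0,0,0,0],[0,-6,0,0,0,0],[0,-9.5,0,0,0,0],[0,-12.5,0.5,0,0,0],[0,-15,1,0,0,0],[0,-16.4,1.4,0,0,0],[0,-16.7,1.4,0,0,0]]' && python3 -m jog '[[0,0,0,0,0,0],[0,0,0,0,0,0],[0,0,0,0,0,0],[-0.5,0,0,0,0,0],[-1,0,0,0,0,0],[-1.5,0,0,0,0,0],[-2,0,0,0,0,0],[-2.5,0,0,0,0,0]]' &&  python3 -m jog '[[-0.4,0,0,0,0,0],[-0.8,0,0,0,0,0],[-1.2,0,0,0,0,0],[-1.2,0,0,0,0,0]]' && python3 -m jog '[[-0.4,0,0,0,0,0],[-0.8,0,0,0,0,0],[-1.2,0,0,0,0,0],[-1.2,0,0,0,0,0]]'
```

```text
time_s: 16.4
ee_pos: [0.528, 0.0663, 0.4324]
eef_rot: [-3.142, -0.001, -3.06]
force: [-0.3, 1.6, -0.1]
grip_width: 0.0343
grip_force: 30.0
time_s: 17.2
ee_pos: [0.5533, 0.0699, 0.4328]
eef_rot: [3.142, -0.0, -3.058]
force: [0.0, 0.4, -0.8]
grip_width: 0.034
grip_force: 30.0
time_s: 17.6
ee_pos: [0.5651, 0.0708, 0.4328]
eef_rot: [-3.142, -0.0, -3.058]
force: [-0.0, -0.4, -1.3]
grip_width: 0.0345
grip_force: 30.0
time_s: 18.0
ee_pos: [0.5771, 0.0718, 0.4328]
eef_rot: [-3.142, -0.0, -3.058]
force: [-0.4, -0.1, -0.8]
grip_width: 0.0344
grip_force: 30.0
```

```bash
python3 -m jog '[[-0.7,0,0,0,0,0],[-1.4,0,0,0,0,0],[-2.1,0,0,0,0,0],[-2.1,0,0.4,0,0,0],[-2.1,0,0.7,0,0,0],[-2.1,0,0.7,0,0,0]]' 20 8 && python3 -m jog '[[0,0,0.1,0,0,0],[0,0,0.15,0,0,0],[0,0,0.15,0,0,0]]' && python3 -m jog '[[0,0,0.1,0,0,0],[0,0,0.1,0,0,0],[0,0,0.1,0,0,0]]' && python3 -m jog '[[0,0,0.1,0,0,0],[0,0,0.1,0,0,0],[0,0,0.1,0,0,0]]'
```

```text
time_s: 18.6
ee_pos: [0.5975, 0.0735, 0.4252]
eef_rot: [3.142, -0.001, -3.058]
force: [-0.5, -0.1, -1.0]
grip_width: 0.035
grip_force: 8.0
time_s: 18.9
ee_pos: [0.5975, 0.0735, 0.4245]
eef_rot: [-3.142, 0.0, -3.058]
force: [-0.6, 0.8, -1.2]
grip_width: 0.0348
grip_force: 8.0
time_s: 19.2
ee_pos: [0.5976, 0.0735, 0.4235]
eef_rot: [3.142, 0.0, -3.058]
force: [-0.4, -0.0, -1.3]
grip_width: 0.0347
grip_force: 8.0
time_s: 19.5
ee_pos: [0.5976, 0.0735, 0.4224]
eef_rot: [-3.142, -0.0, -3.058]
force: [0.5, 0.3, -0.3]
grip_width: 0.035
grip_force: 8.0
```

```bash
python3 -m jog '[[0,0,0.05,0,0,0],[0,0,0.05,0,0,0],[0,0,0.05,0,0,0]]' && python3 -m jog '[[0,0,0.05,0,0,0],[0,0,0.05,0,0,0],[0,0,0.05,0,0,0]]'
```

```text
time_s: 19.8
ee_pos: [0.5976, 0.0735, 0.422]
eef_rot: [3.142, 0.0, -3.058]
force: [-0.3, 0.4, -0.1]
grip_width: 0.0351
grip_force: 8.0
time_s: 20.1
ee_pos: [0.5976, 0.0735, 0.4216]
eef_rot: [3.142, 0.0, -3.058]
force: [0.4, -0.2, 0.7]
grip_width: 0.0347
grip_force: 8.0
```

```bash
python3 -m jog '[[0,0,0.05,0,0,0],[0,0,0.05,0,0,0],[0,0,0.05,0,0,0]]'
```

```text
time_s: 20.4
ee_pos: [0.5976, 0.0735, 0.4211]
eef_rot: [-3.142, 0.0, -3.058]
force: [-1.0, 0.3, 3.1]
grip_width: 0.0347
grip_force: 8.0
```

Contact felt; release, retreat, look once.

```bash
python3 -m jog '[[0,0,0,0,0,0],[0,0,0,0,0,0],[0,0,0,0,0,0],[0,0,0,0,0,0],[0,0,0,0,0,0]]' 75 15 && python3 -m jog '[[0,0,-2,0,0,0],[0,0,-5,0,0,0],[0,0,-8,0,0,0],[0,2,-9,0,0,0],[0,4,-9,0,0,0],[0,7,-9,0,0,0],[0,10,-9,0,0,0]]' && python3 -c "
from h import *
st();snap('scene','scene4.png');snap('top','top4.png')
a=cv2.imread('pics/top4.png')[180:290,250:390];b=cv2.imread('pics/scene4.png')[180:290,250:390]
cv2.imwrite('pics/c7.png',np.hstack([cv2.resize(a,(400,314),interpolation=3),cv2.resize(b,(400,314),interpolation=3)]))
plan((.6255,.246,.331),(np.pi,0,3.225))"
```

```text
time_s: 20.9
ee_pos: [0.5976, 0.0735, 0.4209]
eef_rot: [-3.142, -0.0, -3.058]
force: [0.3, 0.3, 0.2]
grip_width: 0.0692
grip_force: 0.0
time_s: 21.6
ee_pos: [0.5891, 0.174, 0.511]
eef_rot: [3.142, 0.0, -3.059]
force: [-0.1, -0.1, -0.6]
grip_width: 0.0705
grip_force: 0.0
t 21.6 grasp [0.5891 0.174  0.3306] rpy [ 3.142  0.    -3.059] F [-0.06 -0.12 -0.56] w 0.0705 gf 0.0
[-4.26  6.66 -0.06] [ 0.    -0.     0.003]
```

View pics/c7.png

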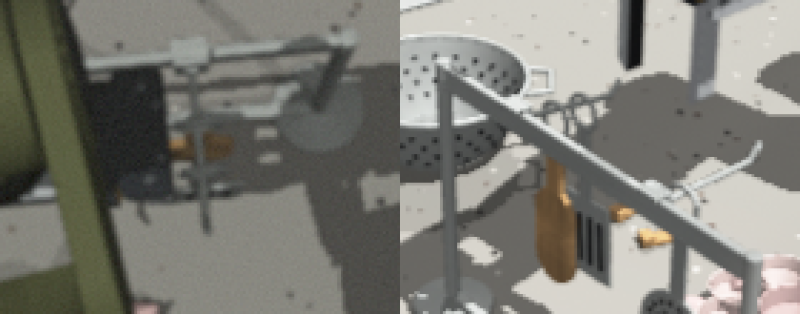

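```bash
python3 -m jog '[[-1.5,2,0,0,0,0],[-3,4.5,0,0,0,0],[-4.3,6.6,0,0,0,0],[-4.3,6.8,0,0,0,0],[-4.3,6.8,0,0,0,0],[-4.3,6.8,0,0,0,0]]' 100 && python3 -m jog '[[0,0,2.5,0,0,0],[0,0,5,0,0,0],[0,0,7,0,0,0],[0,0,7.95,0,0,0],[0,0,7.95,0,0,0],[0,0,7.95,0,0,0]]' && python3 -m jog '[[0,0,0,0,0,0],[0,0,0,0,0,0],[0,0,0,0,0,0],[0,0,0,0,0,0],[0,0,0,0,0,0],[0,0,0,0,0,0],[0,0,0,0,0,0],[0,0,0,0,0,0]]' 25 15 && python3 -m jog '[[0,0,0,0,0,0],[0,0,0,0,0,0],[0,0,0,0,0,0]]' 20 30 && python3 -m jog '[[0,0,-0.3,0,0,0],[0,0,-0.7,0,0,0],[0,0,-1.1,0,0,0],[0,0,-1.55,0,0,0],[0,0,-1.55,0,0,0]]'
```

```text
time_s: 22.3
ee_pos: [0.6264, 0.2435, 0.5112]
eef_rot: [-3.141, 0.0, -3.059]
force: [-0.4, -0.2, -0.1]
grip_width: 0.0939
grip_force: 0.0
time_s: 22.9
ee_pos: [0.6265, 0.2442, 0.4328]
eef_rot: [3.141, 0.002, -3.059]
force: [0.0, 0.7, 0.4]
grip_width: 0.094
grip_force: 0.0
time_s: 23.7
ee_pos: [0.6264, 0.2446, 0.4315]
eef_rot: [3.141, 0.0, -3.058]
force: [-0.0, 0.3, 1.0]
grip_width: 0.0347
grip_force: 15.0
time_s: 24.0
ee_pos: [0.6265, 0.2445, 0.4315]
eef_rot: [3.142, 0.0, -3.058]
force: [0.3, 0.2, 1.6]
grip_width: 0.034
grip_force: 30.0
time_s: 24.5
ee_pos: [0.6265, 0.2445, 0.4479]
eef_rot: [3.141, 0.001, -3.058]
force: [0.8, -0.3, -0.2]
grip_width: 0.0339
grip_force: 30.0
```

```bash
python3 -m jog '[[1,0,0,0,0,0],[2.2,0,0,0,0,0],[3.4,0,0,0,0,0],[4.6,0,0,0,0,0],[5.6,0,0,0,0,0],[6.2,0,0,0,0,0],[6.2,0,0,0,0,0]]' && python3 -m jog '[[0.6,0,0,0,0,0],[1.2,0,0,0,0,0],[1.8,0,0,0,0,0],[2.4,0,0,0,0,0],[3.2,0,0,0,0,0],[4.2,0,0,0,0,0],[5.1,0,0,0,0,0],[5.1,0,0,0,0,0]]' && python3 -c "
from h import *
st()
# colander rim ellipse fit on top0
c=np.mean([onz('top0.png',u,v,.091)[:2] for u,v in((441,273),(536,273),(488,225),(488,322))],0);print(c)
plan((*c,.33),(np.pi,0,3.225))"
```

```text
time_s: 25.2
ee_pos: [0.5643, 0.2394, 0.4473]
eef_rot: [3.142, 0.0, -3.058]
force: [0.2, -0.7, -1.1]
grip_width: 0.034
grip_force: 30.0
time_s: 26.0
ee_pos: [0.5129, 0.2351, 0.4474]
eef_rot: [3.141, 0.0, -3.058]
force: [0.7, -0.6, -0.8]
grip_width: 0.0342
grip_force: 30.0
t 26.0 grasp [0.5129 0.2352 0.267 ] rpy [ 3.141  0.    -3.058] F [ 0.71 -0.61 -0.76] w 0.0342 gf 30.0
[ 0.53788297 -0.29933163]
[  1.96 -53.47  -6.31] [0. 0. 0.]
```

```bash
python3 -m jog '[[0.5,0,-1,0,0,0],[1,-2,-3,0,0,0.05],[1.5,-5,-5,0,0,0.15],[1.5,-8.5,-6,0,0,0.25],[1.5,-12,-6,0,0,0.35],[1.5,-15.5,-6,0,0,0.45],[1.5,-19,-6,0,0,0.55],[1.5,-22.5,-6,0,0,0.65]]' && python3 -c "
from h import *
st(); print(ctrl.get_obs()['qpos']); plan((.5436,-.3096,.327),(np.pi,0,2.06))"
```

```text
time_s: 26.8
ee_pos: [0.5174, 0.0082, 0.5078]
eef_rot: [3.141, 0.001, 2.571]
force: [1.3, 0.7, -1.2]
grip_width: 0.0339
grip_force: 30.0
t 26.8 grasp [0.5176 0.0082 0.3274] rpy [3.141e+00 1.000e-03 2.571e+00] F [ 1.27  0.7  -1.18] w 0.0339 gf 30.0
[-5.48654115e-02  1.67629522e-01  1.44633671e+00  9.45025125e-06
  1.52669739e+00 -1.05468903e+00]
[-19.38 -25.33   0.05] [0.001 0.001 0.511]
```

```bash
python3 -m jog '[[-2.4,-3.2,0,0,0,0.08],[-5,-6.5,0,0,0,0.16],[-7.6,-10,0,0,0,0.24],[-10.2,-13.4,0,0,0,0.32],[-12.8,-16.8,0,0,0,0.4],[-15.4,-20.2,0,0,0,0.48],[-17.6,-23,0,0,0,0.51],[-19,-24.8,0,0,0,0.51]]' && python3 -m jog '[[0,0,0,0,0,0],[0,0,0,0,0,0],[0,0,0,0,0,0]]' && python3 -c "
from h import *
snap('top','top5.png');snap('scene','scene5.png')
st(); print(ctrl.get_obs()['qpos']); plan((.5436,-.3096,.19),(np.pi,0,2.06))
a=cv2.imread('pics/top5.png')[150:400,360:640];b=cv2.imread('pics/scene5.png')[80:330,140:420]
cv2.imwrite('pics/c8.png',np.hstack([cv2.resize(a,(400,357),interpolation=3),cv2.resize(b,(400,357),interpolation=3)]))"
```

```text
time_s: 27.6
ee_pos: [0.5444, -0.3041, 0.5072]
eef_rot: [-3.141, 0.0, 2.062]
force: [1.1, 0.4, -1.1]
grip_width: 0.0341
grip_force: 30.0
time_s: 27.9
ee_pos: [0.5448, -0.3006, 0.5075]
eef_rot: [3.141, 0.0, 2.066]
force: [-0.1, -0.1, -0.9]
grip_width: 0.0341
grip_force: 30.0
t 28.0 grasp [ 0.5449 -0.3006  0.3271] rpy [3.141e+00 1.000e-03 2.066e+00] F [ 0.11 -0.24 -0.55] w 0.0336 gf 30.0
[-5.63002812e-01  4.19352491e-01  1.12644205e+00  8.77537759e-05
  1.59516335e+00 -1.05816448e+00]
[-0.73 -0.54 13.71] [0.    0.001 0.006]
```

```bash
python3 -m jog '[[-0.5,-0.3,1,0,0,0],[-0.7,-0.5,3,0,0,0],[-0.7,-0.5,6,0,0,0],[-0.7,-0.5,9,0,0,0],[-0.7,-0.5,11.5,0,0,0],[-0.7,-0.5,13,0,0,0],[-0.7,-0.5,13.7,0,0,0],[-0.7,-0.5,13.7,0,0,0]]' && python3 -m jog '[[0,0,0.3,0,0,0],[0,0,0.6,0,0,0],[0,0,0.8,0,0,0],[0,0,0.8,0,0,0]]' 20 15 && python3 -m jog '[[0,0,0.1,0,0,0],[0,0,0.2,0,0,0],[0,0,0.2,0,0,0]]'
```

```text
time_s: 28.8
ee_pos: [0.5437, -0.3101, 0.3696]
eef_rot: [-3.141, -0.001, 2.065]
force: [0.6, -0.0, -0.6]
grip_width: 0.0339
grip_force: 30.0
time_s: 29.2
ee_pos: [0.5437, -0.3101, 0.3619]
eef_rot: [-3.142, 0.0, 2.065]
force: [0.2, -1.1, 0.1]
grip_width: 0.0347
grip_force: 15.0
time_s: 29.5
ee_pos: [0.5437, -0.3101, 0.3599]
eef_rot: [-3.142, -0.0, 2.065]
force: [0.9, -0.1, -1.7]
grip_width: 0.0343
grip_force: 15.0
```

```bash
python3 -m jog '[[0,0,0.1,0,0,0],[0,0,0.1,0,0,0],[0,0,0.1,0,0,0]]' && python3 -m jog '[[0,0,0.05,0,0,0],[0,0,0.1,0,0,0],[0,0,0.1,0,0,0]]'
```

```text
time_s: 29.8
ee_pos: [0.5437, -0.3101, 0.3589]
eef_rot: [-3.142, -0.0, 2.065]
force: [-0.2, 0.1, -0.9]
grip_width: 0.0345
grip_force: 15.0
time_s: 30.1
ee_pos: [0.5437, -0.3101, 0.3579]
eef_rot: [-3.142, -0.0, 2.065]
force: [-0.6, -0.4, -0.7]
grip_width: 0.0341
grip_force: 15.0
```

```bash
python3 -m jog '[[0,0,0.05,0,0,0],[0,0,0.1,0,0,0],[0,0,0.1,0,0,0]]' && python3 -m jog '[[0,0,0.05,0,0,0],[0,0,0.1,0,0,0],[0,0,0.1,0,0,0]]'
```

```text
time_s: 30.4
ee_pos: [0.5437, -0.3101, 0.3572]
eef_rot: [3.141, 0.001, 2.065]
force: [-0.3, -0.4, 1.4]
grip_width: 0.034
grip_force: 15.0
time_s: 30.7
ee_pos: [0.5438, -0.3102, 0.3569]
eef_rot: [3.141, 0.002, 2.065]
force: [0.0, 0.1, 6.6]
grip_width: 0.0344
grip_force: 15.0
```

```bash
python3 -m jog '[[0,0,-0.1,0,0,0],[1.77,0,-0.05,0,-0.05,0],[3.53,0,0.08,0,-0.1,0],[5.3,0,0.3,0,-0.15,0],[7.03,0,0.6,0,-0.2,0],[7.03,0,0.6,0,-0.2,0]]' && python3 -c "
from h import *
st(); print(ctrl.get_obs()['qpos'])"
```

```text
time_s: 31.3
ee_pos: [0.5098, -0.2469, 0.3498]
eef_rot: [-3.141, 0.2, 2.066]
force: [-0.5, -0.4, -0.4]
grip_width: 0.0348
grip_force: 15.0
t 31.3 grasp [ 0.5268 -0.2785  0.173 ] rpy [-3.141  0.2    2.066] F [-0.47 -0.41 -0.35] w 0.0348 gf 15.0
[-0.50201469  0.36257539  1.57341503 -0.12579448  1.04046991 -0.9425733 ]
```

```bash
python3 -m jog '[[1.77,0,0.05,0,-0.05,0],[3.53,0,0.18,0,-0.1,0],[5.3,0,0.4,0,-0.15,0],[7.03,0,0.71,0,-0.2,0],[8.75,0,1.1,0,-0.25,0],[10.46,0,1.58,0,-0.3,0],[10.46,0,1.58,0,-0.3,0],[10.46,0,1.58,0,-0.3,0]]' && python3 -c "
from h import *
st(); print(ctrl.get_obs()['qpos'])"
```

```text
time_s: 32.1
ee_pos: [0.4636, -0.161, 0.314]
eef_rot: [-3.141, 0.499, 2.065]
force: [-1.0, 0.6, 1.6]
grip_width: 0.0346
grip_force: 15.0
t 32.1 grasp [ 0.5045 -0.2371  0.1556] rpy [-3.141  0.499  2.065] F [-0.99  0.62  1.63] w 0.0346 gf 15.0
[-0.36325547  0.22960736  1.86042554 -0.49357696  0.72346336 -0.5374134 ]
```

```bash
python3 -m jog '[[1.77,0,0,0,-0.05,0],[3.53,0,0.13,0,-0.1,0],[5.3,0,0.35,0,-0.15,0],[5.3,0,0.35,0,-0.15,0]]' && python3 -c "
from h import *
st(); print(ctrl.get_obs()['qpos'])"
```

```text
time_s: 32.5
ee_pos: [0.4417, -0.121, 0.2843]
eef_rot: [-3.139, 0.649, 2.066]
force: [-0.1, -0.8, 0.1]
grip_width: 0.0342
grip_force: 15.0
t 32.5 grasp [ 0.4932 -0.2171  0.1406] rpy [-3.139  0.649  2.066] F [-0.15 -0.76  0.09] w 0.0342 gf 15.0
[-0.2795663   0.21074806  1.98441586 -0.82526025  0.6312479  -0.16852243]
```

```bash
python3 -m jog '[[0.7,0,0.05,0,0,0],[1.4,0,0.12,0,0,0],[2.1,0,0.22,0,0,0],[2.1,0,0.22,0,0,0]]' 20 5 && python3 -m jog '[[0.7,0,0.1,0,0,0],[1.2,0,0.2,0,0,0],[1.2,0,0.2,0,0,0]]' && python3 -c "
from h import *
st(); snap('scene','scene6.png');snap('top','top6.png')
a=cv2.imread('pics/top6.png')[190:350,400:580];b=cv2.imread('pics/scene6.png')[170:270,205:345]
cv2.imwrite('pics/c9.png',np.hstack([cv2.resize(a,(400,356),interpolation=3),cv2.resize(b,(400,356),interpolation=3)]))"
```

```text
time_s: 32.9
ee_pos: [0.4344, -0.1075, 0.2701]
eef_rot: [-3.14, 0.649, 2.065]
force: [0.6, -0.2, 0.3]
grip_width: 0.035
grip_force: 5.0
time_s: 33.2
ee_pos: [0.4305, -0.1, 0.2614]
eef_rot: [-3.141, 0.649, 2.066]
force: [0.2, 1.2, 0.3]
grip_width: 0.0352
grip_force: 5.0
t 33.2 grasp [ 0.4821 -0.1961  0.1177] rpy [-3.141  0.649  2.066] F [0.17 1.17 0.32] w 0.0352 gf 5.0
```

View pics/c9.png

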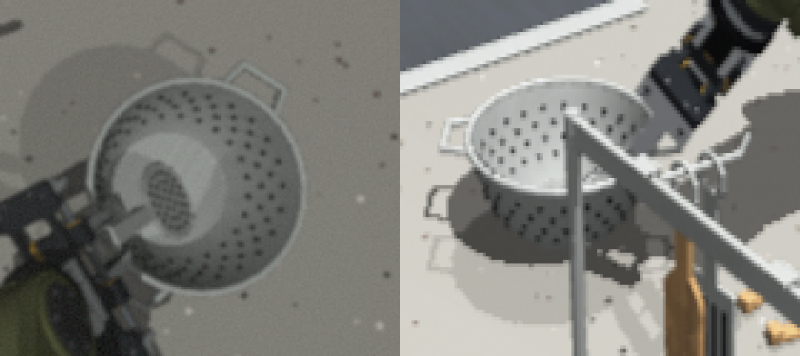

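```bash
python3 -m jog '[[0.4,0,0.1,0,0,0],[0.8,0,0.2,0,0,0],[0.8,0,0.2,0,0,0]]' && python3 -m jog '[[0.2,0,0.06,0,0,0],[0.2,0,0.06,0,0,0],[0.2,0,0.06,0,0,0]]' && python3 -m jog '[[0.2,0,0.06,0,0,0],[0.2,0,0.06,0,0,0],[0.2,0,0.06,0,0,0]]'&& python3 -c "
from h import *
st()"
```

```text
time_s: 33.6
ee_pos: [0.428, -0.0956, 0.255]
eef_rot: [-3.141, 0.649, 2.065]
force: [-0.2, 0.8, -0.3]
grip_width: 0.0346
grip_force: 5.0
time_s: 33.9
ee_pos: [0.4277, -0.0947, 0.2538]
eef_rot: [3.142, 0.65, 2.065]
force: [-0.8, 0.5, 0.8]
grip_width: 0.0344
grip_force: 5.0
time_s: 34.2
ee_pos: [0.4271, -0.0936, 0.2521]
eef_rot: [-3.142, 0.65, 2.065]
force: [-1.1, 0.8, 0.4]
grip_width: 0.0344
grip_force: 5.0
t 34.2 grasp [ 0.4789 -0.1897  0.1084] rpy [-3.142  0.65   2.065] F [-1.12  0.76  0.39] w 0.0344 gf 5.0
```

```bash
python3 -m jog '[[0.1,0,0.1,0,0,0],[0.1,0,0.1,0,0,0],[0.1,0,0.1,0,0,0]]' && python3 -m jog '[[0.1,0,0.1,0,0,0],[0.1,0,0.1,0,0,0],[0.1,0,0.1,0,0,0]]'
```

```text
time_s: 34.5
ee_pos: [0.427, -0.0935, 0.2506]
eef_rot: [-3.142, 0.65, 2.065]
force: [0.7, -0.7, -0.1]
grip_width: 0.0347
grip_force: 5.0
time_s: 34.8
ee_pos: [0.4269, -0.0933, 0.2492]
eef_rot: [-3.141, 0.65, 2.065]
force: [-0.4, 0.4, 1.2]
grip_width: 0.0344
grip_force: 5.0
```

```bash
python3 -m jog '[[0.15,0,0.1,0,0,0],[0.15,0,0.1,0,0,0],[0.15,0,0.1,0,0,0]]' && python3 -m jog '[[0.15,0,0.1,0,0,0],[0.15,0,0.1,0,0,0],[0.15,0,0.1,0,0,0]]' && python3 -c "
from h import *
st(); print(ctrl.get_obs()['qpos'])"
```

```text
time_s: 35.1
ee_pos: [0.4266, -0.0928, 0.2475]
eef_rot: [-3.141, 0.65, 2.065]
force: [-0.6, 1.0, -0.1]
grip_width: 0.0346
grip_force: 5.0
time_s: 35.4
ee_pos: [0.4265, -0.0924, 0.2461]
eef_rot: [3.141, 0.65, 2.065]
force: [1.0, -1.8, 2.5]
grip_width: 0.0347
grip_force: 5.0
t 35.4 grasp [ 0.4783 -0.1885  0.1025] rpy [3.141 0.65  2.065] F [ 1.03 -1.82  2.47] w 0.0347 gf 5.0
[-0.22241859  0.24469877  2.05923825 -0.95202381  0.59500924  0.03032587]
```

```bash
python3 -m jog '[[0,0,0,0,0,0],[0,0,0,0,0,0],[0,0,0,0,0,0],[0,0,0,0,0,0],[0,0,0,0,0,0]]' 75 15 && python3 -c "
from h import *
st();snap('scene','scene7.png');snap('top','top7.png')" && python3 -m jog '[[0,0,-1,0,0,0],[0,0,-3,0,0,0],[0,0,-6,0,0,0],[0,0,-9,0,0,0],[0,0,-12,0,0,0],[0,0,-12,0,0,0]]' && python3 -c "
from h import *
st();A=snap('scene','scene8.png')['img'];B=snap('top','top8.png')['img']
for f,g in(('top7.png',B),):
  d=cv2.absdiff(cv2.imread('pics/'+f),g).max(2)[210:340,430:560]; print((d>40).sum())
for n,g in(('top6.png',B),('top5.png',B)): print(n)
"
```

```text
time_s: 35.9
ee_pos: [0.4264, -0.0922, 0.2459]
eef_rot: [3.141, 0.65, 2.065]
force: [0.9, 1.1, 2.1]
grip_width: 0.0694
grip_force: 0.6
t 35.9 grasp [ 0.4782 -0.1884  0.1023] rpy [3.141 0.65  2.065] F [0.92 1.09 2.1 ] w 0.0694 gf 0.6
time_s: 36.6
ee_pos: [0.3913, -0.0271, 0.3442]
eef_rot: [3.137, 0.652, 2.063]
force: [1.4, 0.1, -0.5]
grip_width: 0.0705
grip_force: 0.0
t 36.6 grasp [ 0.4439 -0.1231  0.2008] rpy [3.137 0.652 2.063] F [ 1.39  0.12 -0.53] w 0.0705 gf 0.0
502
top6.png
top5.png
```

```bash
python3 -m jog '[[0,0,-3,0,0.05,0],[0,0,-6,0,0.15,0],[0,0,-9,0,0.25,0],[0,0,-12,0,0.35,0],[0,0,-14,0,0.45,0],[0,0,-15,0,0.55,0],[0,0,-15,0,0.65,0],[0,0,-15,0,0.65,0]]' && python3 -c "
from h import *
st();A=snap('scene','scene9.png')['img'];B=snap('top','top9.png')['img']
for f,g,z,(y0,y1,x0,x1) in(('top0.png',B,0,(195,345,425,555)),('scene0.png',A,0,(180,250,210,340))):
  d=(cv2.absdiff(cv2.GaussianBlur(cv2.imread('pics/'+f),(3,3),0),cv2.GaussianBlur(g,(3,3),0)).max(2)[y0:y1,x0:x1]>22).astype(np.uint8)
  n,l,s,c=cv2.connectedComponentsWithStats(d)
  for i in range(1,n):
    if s[i,4]>25: r=cv2.minAreaRect(np.argwhere(l==i)[:,::-1].astype(np.float32)); print(f,s[i,4],np.array(r[0])+[x0,y0],r[1:])
# other objects moved?
a=cv2.imread('pics/top0.png')
for nm,(y0,y1,x0,x1) in dict(cand=(270,365,225,312),rests=(300,336,343,388),can=(245,303,110,165),blue=(310,348,145,192),blue2=(180,210,128,180),turq=(165,202,218,250)).items():
  T=a[y0:y1,x0:x1]; r=cv2.matchTemplate(B[y0-8:y1+8,x0-8:x1+8],T,5); _,m,_,p=cv2.minMaxLoc(r); print(nm,round(m,3),p[0]-8,p[1]-8)
for nm,f in (('before','top0.png'),('after','top9.png')):
  g=cv2.cvtColor(cv2.imread('pics/'+f),6)[195:345,410:560]; print(nm,cv2.HoughCircles(cv2.medianBlur(g,3),3,1.2,60,param1=100,param2=25,minRadius=43,maxRadius=54))
"
```

```text
time_s: 37.5
ee_pos: [0.3494, 0.0511, 0.4599]
eef_rot: [-3.14, -0.002, 2.063]
force: [0.0, -0.1, -0.2]
grip_width: 0.0701
grip_force: 0.0
t 37.5 grasp [0.3489 0.0513 0.2795] rpy [-3.140e+00 -2.000e-03  2.063e+00] F [ 0.03 -0.12 -0.18] w 0.0701 gf 0.0
top0.png 611 [473.79412079 280.32353973] ((27.891597747802734, 30.316951751708984), 14.03624439239502)
top0.png 74 [455.75       297.75001526] ((9.192387580871582, 8.485280990600586), 45.0)
top0.png 1024 [441.5 323. ] ((42.0, 33.0), 90.0)
scene0.png 45 [293.43103027 211.82758522] ((5.570859909057617, 14.66993236541748), 68.19859313964844)
scene0.png 700 [321.5 224.5] ((37.0, 35.0), 90.0)
scene0.png 27 [271.10293961 219.33823013] ((3.429971694946289, 8.060433387756348), 59.03623962402344)
scene0.png 328 [302.18292999 243.35365295] ((44.44783401489258, 16.19876480102539), 32.905242919921875)
cand 0.868 0 0
rests 0.479 0 0
can 0.985 0 0
blue 0.965 0 0
blue2 0.993 0 0
turq 0.994 0 0
before [[[77.4  77.4  49.12]]]
after [[[77.4  81.   48.04]]]
```

```bash
python3 -c "
from h import *
B=cv2.imread('pics/top9.png');A=cv2.imread('pics/scene9.png');b0=cv2.imread('pics/top0.png');a0=cv2.imread('pics/scene0.png')
c=np.array([.538,-.299,0]);s=np.array([-.473,.881,0])
for L in(0,42,84,140,160,188): X=c+s*(-.014+L/1e3*.8)+[0,0,.004+L/1e3*.6]; print(L,proj('top9.png',X),proj('scene9.png',X))
def m(f,g,y0,y1,x0,x1):
  r=cv2.matchTemplate(g[y0-8:y1+8,x0-8:x1+8],f[y0:y1,x0:x1],5);_,v,_,p=cv2.minMaxLoc(r);return round(v,3),p[0]-8,p[1]-8
print('col top right',m(b0,B,215,330,492,545),'up',m(b0,B,205,250,440,530),'scene left',m(a0,A,185,245,215,262))
for n,f in(('b',b0),('a',B)):
  h=cv2.cvtColor(f,40)[295:345,335:395]; k=(cv2.inRange(h,(8,90,60),(25,255,255))); print(n,[(x[4],) for x in cv2.connectedComponentsWithStats(k)[2][1:]],cv2.connectedComponentsWithStats(k)[3][1:])
for n,f in(('b',a0),('a',A)):
  h=cv2.cvtColor(f,40)[240:275,315:350]; k=(cv2.inRange(h,(8,90,60),(25,255,255))); print(n,cv2.connectedComponentsWithStats(k)[2][1:,4],cv2.connectedComponentsWithStats(k)[3][1:])
g=cv2.cvtColor(B,6)[248:318:2,440:510:1]; g0=cv2.cvtColor(b0,6)[248:318:2,440:510:1]
for r in (g.astype(int)-g0): print(''.join('#' if v<-30 else '-' if v<-14 else '+' if v>14 else '.' for v in r))
"
```

```text
0 [480.04498452 271.78639255] [259.25175922 227.74969805]
42 [471.59796664 278.11531987] [267.56896386 223.67944794]
84 [462.71327715 284.7721726 ] [276.14921194 219.48047037]
140 [450.12530519 294.20370936] [288.02075407 213.67080862]
160 [445.40848042 297.73778986] [292.38548462 211.53480911]
188 [438.59600641 302.84203534] [298.61104043 208.4881642 ]
col top right (0.856, 0, 0) up (0.759, -1, 1) scene left (0.94, 0, 0)
b [(np.int32(193),), (np.int32(194),)] [[15.54404145 23.78756477]
 [43.05670103 25.46907216]]
a [(np.int32(195),), (np.int32(178),)] [[15.5025641  23.91794872]
 [43.03932584 25.7247191 ]]
b [38 50] [[11.68421053 14.21052632]
 [23.56       22.98      ]]
a [38 52] [[11.55263158 14.21052632]
 [23.84615385 23.07692308]]
........+..-..+..++....................................++++....++++...
...........+.....+....................................................
.......++..-...-............................................##.++...-#
.....+.....++.................................................+++.....
......................................................................
.
[... 1428 characters left out ...]
-+++++++++++.....++...................+..............#-..++..
.........--.++++++++++........+..++++++++..................+++.....+++
...----.+..-.++++.....................................................
.-######-.+.---...........+++......................+++..-......--..+++
..########-.....--.............-..+++.......++..-..........+++.....++.
...-#######..++...--............+.+....--...........+..-......--......
#....######.+++++...---.....+.............++.......++.....+++.....+++.
###.....-#---+++++++.............-....+++........++..-................
#####---####-.+.....++....---.......++.....-............+++...-.......
###########-.+....-....++++...--.-............++...-..................
```

```bash
python3 -c "
from h import *
A=cv2.imread('pics/scene9.png');f=cv2.imread('pics/scene6.png')
y0,y1,x0,x1=210,285,295,330
r=cv2.matchTemplate(A[y0-8:y1+8,x0-8:x1+8],f[y0:y1,x0:x1],5);_,v,_,p=cv2.minMaxLoc(r);print(v,p)
if v>.8: print(ctrl.hand_in())"
```

```text
0.8319246172904968 (8, 8)
the job is handed in; nothing more can be done
None
```

The paddle and turner are hanging on the spare hook and the skimmer stands head down in the colander, its handle leaning on the rim; the job was handed in at about 37.5 s, with the final state confirmed only by comparing images in code because all 10 viewings were used.

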